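# Sort vase slabs by the grip of their backing

## Task

Two identical-looking stone vase slabs lie on the florist's table: one has a rough, grippy backing, the other a smooth, slippery one. Drag each slab a few centimetres along the table to feel which is which, then set the rough one down flat on the middle of the sloping wooden display stand, where only it will stay put, and the smooth one flat in the middle of the white tray. Leave the planter, the jar, the tape roll and the foam brick where they are.

Things in the scene. Friction and masses are not known exactly. Their poses are not given: they have to be found in the camera images.
- slab_a: Grey stone slab, 64 (x) x 120 (y) x 38 mm high, 0.8 kg, with a thin dark backing (lowest 4 mm, set in 3 mm). Origin: centre of the underside; grip across x. It starts flat on the bare table with 60 mm free beyond it in world +x. One of the two alike slabs is rough beneath (6 to 13 N to slide it), the other smooth (under 1.5 N); this name does not tell which.
- slab_b: Grey stone slab, 64 (x) x 120 (y) x 38 mm high, 0.8 kg, with a thin dark backing (lowest 4 mm, set in 3 mm). Origin: centre of the underside; grip across x. It starts flat on the bare table with 60 mm free beyond it in world +x. One of the two alike slabs is rough beneath (6 to 13 N to slide it), the other smooth (under 1.5 N); this name does not tell which.
- stand: Dark-wood display stand, fixed, 193 (x) x 210 (y) mm: a plain face without a lip, sloping 15 degrees, rising towards the stand's own +x from 14 to 66 mm above the table. Origin at its centre on the table, z up; yaw is within 0.3 rad of the world's, so the low side faces the robot. Left or right of the slabs. A slab laid on it stays if rough and slides off if smooth.
- face (a point): Centre of the stand's sloping face, 40 mm above the table, straight above the stand's origin. Its axes are the stand's own (z upright), not tilted with the face.
- tray: Shallow white open tray, fixed, outside 190 (x) x 210 (y) x 26 (z) mm, walls and floor 6 mm thick, so the floor's top is 6 mm and the rim 26 mm above the table. Origin at the centre of its underside, z up, x and y along its sides. May be on the left or the right.
- planter: Bystander: white fluted planter with two blocks of green foam, 160 mm across, 138 mm high; origin at the centre of its underside. Leave alone.
- jar: Bystander: small amber jar with a white cap, 56 mm across, 75 mm high; origin at the centre of its underside. Leave alone.
- tape_roll: Bystander: green roll of stem tape lying flat, 76 mm across, 22 mm high; origin at the centre of its underside. Leave alone.
- foam_brick: Bystander: dark green foam brick, 75 x 110 x 55 mm; origin at the centre of its underside. Leave alone.
Not all that is in view belongs to the job. What is shaped like the slab_b but orange is not meant. What is shaped like the slab_a but turquoise is not meant.

How it is judged:
By the outcome, as a careful person would: the job done as asked, in the order asked, and still so for the second after the job is handed in, with the robot touching nothing.
It also fails if it takes over 59 s, if anything falls off the work surface, if the arm or the gripper's body presses on something with over 40 N, if the wrist force passes 120 N, or if a joint passes its speed limit or range.

## Robot

A 7-joint arm with a two-finger parallel gripper is mounted at the origin on the work surface. World frame = base frame: x ahead of the robot, y to its left, z up, the work surface at z = 0. Lengths are in m, angles in rad, forces in N, time in s.
With the tool pointing down it reaches from about 0.425 to 0.925 m from the base axis. Payload 6.8 kg.
Tool frame: the origin (TCP) lies at the very end of the fingers, on their centre line; the grasp point (between the pads) lies 19 mm behind it (r.tcp_to_grasp is the distance from the TCP to the grasp point, in m); z points along the fingers, y is the line along which they close (so a half turn about z gives the same grasp; the last joint's range is limited). The gripper opens to 85 mm and grips with 20 to 120 N. Pads are 22 mm wide; open, the fingers measure 114 mm over their backs; the gripper's body (76 mm by 85 mm) begins 54 mm behind the grasp point. The pads swing forward as they close: fully open they stand 13 mm farther back than shut.
Start: joints at [1.075, 0.477, 0.022, 1.555, -0.011, 1.109, -0.083], TCP at [0.255, -0.625, 0.231] pointing down, gripper open.
Joint ranges: [-2.96, 2.96], [-0.34, 2.1], [-1.41, 1.46], [0.24, 2.44], [-1.37, 4.51], [0.17, 1.92], [-2.96, 2.96]. Speed limits (rad/s): [2.39, 2.39, 3.14, 3.14, 3.14, 3.14, 3.14].

## Interface

Orientations are given as a rotation vector (axis times angle).
In Python, from bench import r gives the robot as it stands.
- The arm moves only by the tool step_arm, never from a script. Its argument "moves" is a list of rows, each a list of 7 numbers: the shift along the tool's x, y, z in mm, then the turn, a rotation vector about the tool's x, y, z in rad, then the finger opening in mm, from 0 to 85.4. A call has 1 to 8 rows; each row is the pose to reach, as a shift and turn from the pose commanded when the call began, along the tool's axes at that moment; what a row does not reach only later rows make up. A row lasts 1/10 s, in which the tool goes at most 50 mm and 8.59 degrees, less where a joint would pass 70% of its speed; a pose out of reach is approached as far as the arm can. A call with a gripper value outside its range is refused whole. The fingers move at their own pace and stop on an object; "grip_force" is the grip in N (left out, the last holds). Time passes only in rows, so rows that repeat a pose let the fingers close. It gives the time, the measured TCP pose, the force, the opening and the grip force at its end, in the units of the state.
- r.get_obs(): the state, without advancing time (a new reading comes with each control period).
- r.grab_frame(name): name is "scene" or "top"; returns a dict with "image" (480x640x3 uint8, red, green, blue), "depth" (480x640 float32, m along the optical axis (not along the pixel's ray), 0 where there is no reading), "mtx" (3x3 intrinsics, pixels), "k1" (the pictures are not rectified: a ray, as slopes to the right and down, at radius r is drawn at 1 + k1 r^2 times it, then the intrinsics apply), "rvec" (rotation vector, rad) and "tvec" (3), from world to camera coordinates, as OpenCV has them. Camera axes: x right, y down, z forward; pixel columns grow to the right and rows downward; lengths in m; the calibration is good to about 2 mm. A picture is of the moment at which its call begins.
- r.hand_in(): hands the job in; it is judged then, once.
The state is a dict: "clock": time; "joints": joint angles; "qvel": joint speeds; "tau": joint torques, N m; "tcp_pos": TCP position; "orientation": TCP orientation; "contact_force": force on the tool from outside, world axes, zero at the start; "moment": the same for the moment, N m; "grip_width": finger opening in m; "gripper_force": force on a finger pad.
Only numpy, scipy, OpenCV 4.12 (cv2) and the standard library are available. Lean on these libraries where they do the work, as an engineer would, in place of code of your own. Each camera call takes 0.05 s, during which the arm holds its last target. There are 200 camera calls.

## Working session

There is one attempt and no reset: what is moved stays moved. The work goes in short steps, Python scripts to look and compute and a tool call to move; the robot and the scene stay as the last step left them, time stands still between calls to the robot, and variables do not carry over. Pictures are saved under pics/ and viewed, at most 10 in all, crops included, and the job is handed in when it is done.

Besides the shell and the picture viewer there is one more tool, called after "Call:" as name(argument=value, ...), one argument or row to a line, values as JSON. step_arm: Moves the arm, as the interface text tells. Its arguments: {"type":"object","properties":{"moves":{"type":"array","items":{"type":"array","items":{"type":"number"}}},"grip_force":{"type":"number"}},"required":["moves"]}

```bash
mkdir -p pics; cat > h.py <<'E'
import numpy as np, cv2
from bench import r
def save(f,n): cv2.imwrite('pics/'+n,cv2.cvtColor(f['image'],cv2.COLOR_RGB2BGR))
def cloud(f):
    h,w=f['depth'].shape; K=f['mtx']; v,u=np.mgrid[:h,:w]
    xd=(u-K[0,2])/K[0,0]; yd=(v-K[1,2])/K[1,1]; x,y=xd.copy(),yd.copy()
    for _ in range(8):
        s=1+f['k1']*(x*x+y*y); x,y=xd/s,yd/s
    d=f['depth']; P=np.stack([x*d,y*d,d],-1); R=cv2.Rodrigues(np.array(f['rvec'],float))[0]
    P=(P-np.array(f['tvec']).ravel())@R; P[d==0]=np.nan
    return P
def plane(f,uv,z):
    K=f['mtx']; R=cv2.Rodrigues(np.array(f['rvec'],float))[0]; t=np.array(f['tvec']).ravel()
    q=np.array(uv,float); xd=(q-[K[0,2],K[1,2]])/[K[0,0],K[1,1]]; x=xd.copy()
    for _ in range(8): x=xd/(1+f['k1']*(x**2).sum(-1,keepdims=True))
    D=np.c_[x,np.ones(len(x))]@R; C=-R.T@t
    return C+D*((z-C[2])/D[:,2])[:,None]
E
python3 - <<'E'
from h import *
for n in('scene','top'):
    f=r.grab_frame(n); save(f,n+'0.png'); np.savez(n+'0.npz',**f)
    print(n,f['mtx'],f['k1'],-cv2.Rodrigues(np.array(f['rvec'],float))[0].T@np.array(f['tvec']).ravel())
print(r.get_obs())
E
```

```text
scene [[503.97842285   0.         321.52103773]
 [  0.         503.97842285 245.74113474]
 [  0.           0.           1.        ]] -0.05705541256931397 [1.56800407 0.00556272 0.73210976]
top [[483.42264385   0.         311.2212334 ]
 [  0.         483.42264385 236.37653773]
 [  0.           0.           1.        ]] -0.13513334776574162 [ 0.33379846 -0.01793656  1.00110941]
{'clock': 0.1, 'joints': array([ 1.07487393,  0.47774431,  0.02233789,  1.55634405, -0.01151167,
        1.10929884, -0.08311135]), 'qvel': array([ 0.0018736 , -0.00109242, -0.00013859, -0.00227869,  0.0004221 ,
        0.00075522, -0.00098827]), 'tau': array([ 3.62071478e-03, -5.97757888e+01,  1.61310408e+00, -2.81954473e+01,
        1.27724488e-02,  5.00619295e-03, -2.54848072e-05]), 'tcp_pos': array([ 0.25506159, -0.62437998,  0.23040842]), 'orientation': array([-3.08113013e+00, -6.05081010e-01,  6.71696736e-04]), 'contact_force': array([-0.20428068,  1.11487679, -0.79639988]), 'moment': array([-0.01099288,  0.11300238, -0.03253023]), 'gripper_force': 0.0, 'grip_width': 0.0853733633232551}
```

View pics/scene0.png

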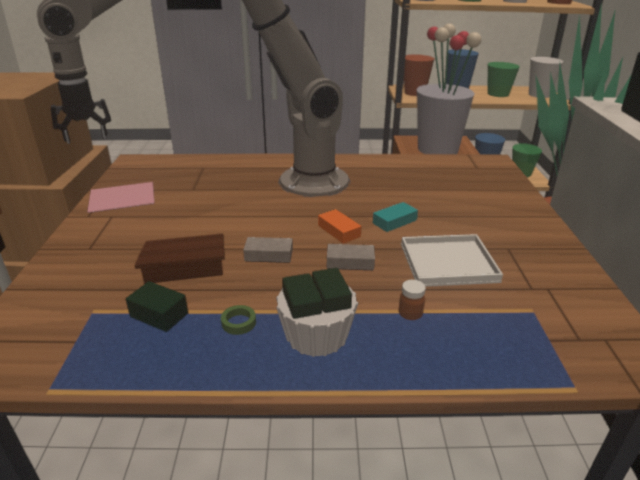

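View pics/top0.png

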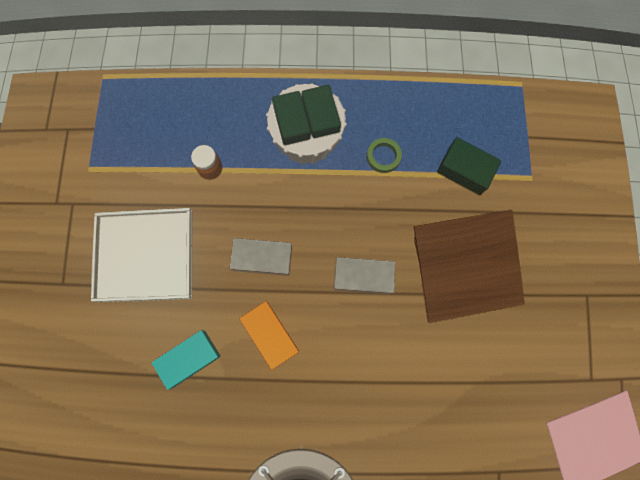

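Both views agree. In the top view (up = +x, left = +y) the grey slabs are at (261,256) and (365,275). The same-shaped orange slab at (269,335) and turquoise slab at (185,360) are not meant, because the task calls for grey stone. The tray is at (141,255) and the stand at (469,266).

```bash
python3 - <<'E'
from h import *
f=dict(np.load('top0.npz')); P=cloud(f)
hsv=cv2.cvtColor(f['image'],cv2.COLOR_RGB2HSV)
def rep(n,m,z,box):
    k=np.zeros(m.shape,bool); u0,v0,u1,v1=box; k[v0:v1,u0:u1]=1
    m=(m&k).astype(np.uint8)
    m=cv2.morphologyEx(m,cv2.MORPH_OPEN,np.ones((3,3)))
    c=max(cv2.findContours(m,0,1)[0],key=cv2.contourArea)[:,0]
    W=plane(f,c,z)[:,:2]
    (cx,cy),(w,h),a=cv2.minAreaRect(np.float32(W*1000))
    print(n,round(cx,1),round(cy,1),round(w,1),round(h,1),round(a,2))
Z=P[...,2]
for n,b in(('s1',(215,225,310,285)),('s2',(320,245,410,305))):
    rep(n+' colour',(hsv[...,1]<60)&(hsv[...,2]>60),.038,b)
    rep(n+' depth',Z>.025,.038,b)
rep('tray',(Z>.019),.026,(75,195,205,315))
# stand: height mask and plane fit
m=(Z>.009); k=np.zeros(m.shape,bool);k[200:335,400:540]=1
Q=P[m&k]; Q=Q[(Q[:,2]<.08)]
A=np.c_[Q[:,:2],np.ones(len(Q))]
for _ in range(5):
    c=np.linalg.lstsq(A,Q[:,2],rcond=None)[0]; ok=abs(A@c-Q[:,2])<.004; A,Q=A[ok],Q[ok]
g=c[:2]; print('stand slope',np.degrees(np.arctan(np.hypot(*g))),'yaw',np.arctan2(g[1],g[0]),len(Q))
(cx,cy),(w,h),a=cv2.minAreaRect(np.float32(Q[:,:2]*1000)); print(cx,cy,w,h,a,'z there',c@[cx/1e3,cy/1e3,1])
im=cv2.cvtColor(f['image'][180:380,80:540],cv2.COLOR_RGB2BGR); cv2.imwrite('pics/crop.png',cv2.resize(im,None,fx=1.7,fy=1.7,interpolation=cv2.INTER_CUBIC))
o=r.get_obs(); R=cv2.Rodrigues(o['orientation'])[0]; print(R)
E
```

```text
s1 colour 497.0 92.3 119.4 64.2 86.42
s1 depth 496.8 91.9 121.0 65.5 86.43
s2 colour 463.0 -118.2 119.0 64.0 86.73
s2 depth 462.6 -118.5 118.9 65.5 86.84
tray 531.8 330.1 124.9 173.6 3.18
stand slope 14.96528829978412 yaw 0.19376182782021076 9315
485.0662536621094 -336.91705322265625 194.59597778320312 212.4436798095703 11.083321571350098 z there 0.04026573994934886
[[ 9.25731782e-01  3.78180030e-01 -7.30210814e-04]
 [ 3.78180719e-01 -9.25730576e-01  1.49811676e-03]
 [-1.09420637e-04 -1.66300595e-03 -9.99998611e-01]]
```

View pics/crop.png

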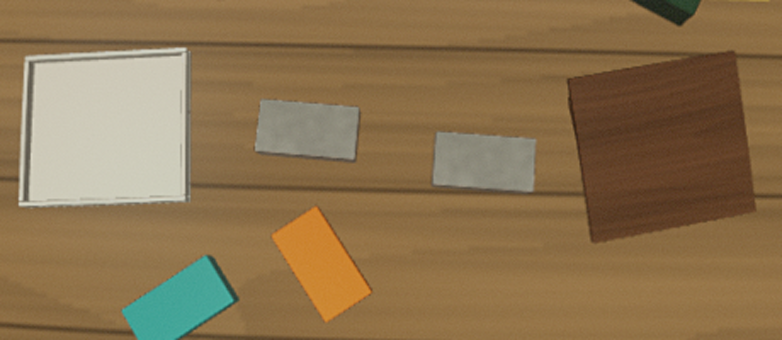

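The crop shows two grey slabs, at crop pixels (306,130) and (484,162). The orange (320,264) and turquoise (180,303) ones are decoys. The stand is to the right at (660,147) and the tray to the left at (105,128).

```bash
cat >> h.py <<'E'
def Rt(yaw,tilt=0.):  # tool x=local +y, tool y=local +x ; tilt: rising to local +x
    c,s=np.cos(yaw),np.sin(yaw); ct,st=np.cos(tilt),np.sin(tilt)
    L=np.array([[0,ct,st],[1,0,0],[0,st,-ct]]); return np.array([[c,-s,0],[s,c,0],[0,0,1]])@L
def go(p,yaw,tilt=0.):
    o=r.get_obs(); R=cv2.Rodrigues(o['orientation'])[0]
    d=R.T@(np.array(p)-o['tcp_pos']*1000); w=cv2.Rodrigues(R.T@Rt(yaw,tilt))[0].ravel()
    print('to',p,'->',d.round(1),w.round(3))
E
python3 - <<'E'
from h import *
f=dict(np.load('top0.npz'))
hsv=cv2.cvtColor(f['image'],cv2.COLOR_RGB2HSV); m=((hsv[...,1]<60)&(hsv[...,2]>110)).astype(np.uint8)
m[:, :80]=0; m[:,210:]=0; m[:200]=0; m[310:]=0
c=max(cv2.findContours(m,0,1)[0],key=cv2.contourArea)
print(cv2.minAreaRect(np.float32(plane(f,c[:,0],.026)[:,:2]*1000)))
go([463,-118,200],-.055); go([463,-118,60],-.055)
E
```

```text
((496.31976318359375, 344.8420715332031), (192.02767944335938, 214.6144256591797), 3.8848822116851807)
to [463, -118, 200] -> [ 384.  -390.1   31. ] [-2.000e-03 -1.000e-03 -1.128e+00]
to [463, -118, 60] -> [ 384.  -389.8  171. ] [-2.000e-03 -1.000e-03 -1.128e+00]
```

Call:
step_arm(
  moves=[
    [384, -390, 31, 0, 0, -1.128, 72],
    [384, -390, 31, 0, 0, -1.128, 72],
    [384, -390, 31, 0, 0, -1.128, 72],
    [384, -390, 31, 0, 0, -1.128, 72],
    [384, -390, 31, 0, 0, -1.128, 72],
    [384, -390, 31, 0, 0, -1.128, 72],
    [384, -390, 31, 0, 0, -1.128, 72],
    [384, -390, 31, 0, 0, -1.128, 72],
  ],
)

```text
clock: 0.9
tcp_pos: [0.4072, -0.2536, 0.2085]
orientation: [2.276, 2.165, -0.0]
contact_force: [0.8, -0.3, 0.6]
grip_width: 0.0721
gripper_force: 0.0
```

```bash
python3 - <<'E'
from h import *
go([463,-118,60],-.055); o=r.get_obs(); print(o['joints'].round(2))
E
```

```text
to [463, -118, 60] -> [138.2  49.  148.5] [-0.     0.     0.005]
[ 0.76  0.21 -0.37  2.01  0.09  0.94  0.29]
```

Call:
step_arm(
  moves=[
    [138, 49, 80, 0, 0, 0, 74],
    [138, 49, 80, 0, 0, 0, 74],
    [138, 49, 80, 0, 0, 0, 74],
    [138, 49, 120, 0, 0, 0, 74],
    [138, 49, 148, 0, 0, 0, 74],
    [138, 49, 148, 0, 0, 0, 74],
    [138, 49, 148, 0, 0, 0, 74],
    [138, 49, 148, 0, 0, 0, 74],
  ],
)

```text
clock: 1.7
tcp_pos: [0.4646, -0.1212, 0.0622]
orientation: [2.281, 2.157, 0.002]
contact_force: [0.4, -0.4, 0.3]
grip_width: 0.0742
gripper_force: 0.0
```

```bash
python3 - <<'E'
from h import *
go([463,-118,6],-.055); f=r.grab_frame('scene'); cv2.imwrite('pics/n1.png',cv2.cvtColor(cv2.resize(f['image'][150:300,200:420],None,fx=3,fy=3),cv2.COLOR_RGB2BGR))
E
```

```text
to [463, -118, 6] -> [ 3.2 -1.9 56.2] [ 0.002  0.001 -0.001]
```

View pics/n1.png

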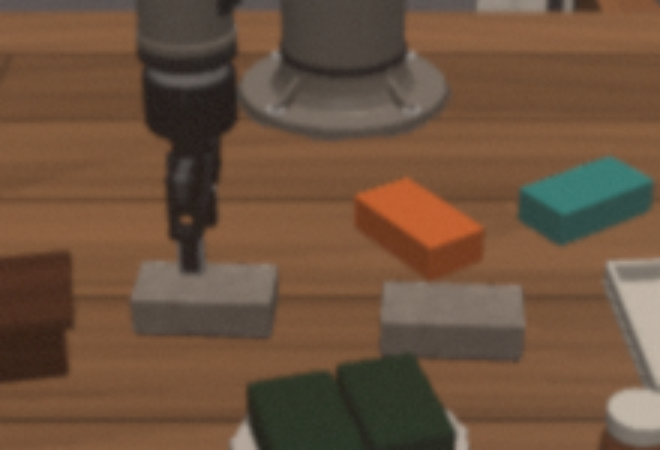

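The gripper (crop pixel 190,260) is over the centre of the right slab, straddling it. Next I descend and then push the slab +x.

Call:
step_arm(
  moves=[
    [3, -2, 20, 0, 0, 0, 82],
    [3, -2, 40, 0, 0, 0, 82],
    [3, -2, 55, 0, 0, 0, 82],
    [3, -2, 55, 0, 0, 0, 76],
    [3, -2, 55, 0, 0, 0, 72],
    [3, -2, 55, 0, 0, 0, 72],
  ],
)

```text
clock: 2.35
tcp_pos: [0.4627, -0.1177, 0.007]
orientation: [2.281, 2.157, 0.002]
contact_force: [-0.4, 0.2, -0.8]
grip_width: 0.072
gripper_force: 0.0
```

Call:
step_arm(
  moves=[
    [0, 4, 0, 0, 0, 0, 72],
    [0, 8, 0, 0, 0, 0, 72],
    [0, 12, 0, 0, 0, 0, 72],
    [0, 16, 0, 0, 0, 0, 72],
    [0, 20, 0, 0, 0, 0, 72],
  ],
)

```text
clock: 2.85
tcp_pos: [0.4819, -0.1184, 0.0057]
orientation: [-2.282, -2.159, 0.0]
contact_force: [-1.3, 1.0, 0.6]
grip_width: 0.0722
gripper_force: 0.9
```

Call:
step_arm(
  moves=[
    [0, 4, 0, 0, 0, 0, 72],
    [0, 8, 0, 0, 0, 0, 72],
    [0, 12, 0, 0, 0, 0, 72],
  ],
)

```text
clock: 3.15
tcp_pos: [0.494, -0.119, 0.0056]
orientation: [-2.282, -2.159, 0.0]
contact_force: [-0.7, -0.4, 1.3]
grip_width: 0.0714
gripper_force: 0.8
```

Call:
step_arm(
  moves=[
    [0, 4, 0, 0, 0, 0, 72],
    [0, 8, 0, 0, 0, 0, 72],
    [0, 12, 0, 0, 0, 0, 72],
  ],
)

```text
clock: 3.45
tcp_pos: [0.506, -0.1197, 0.0057]
orientation: [-2.282, -2.16, -0.0]
contact_force: [-1.5, -0.1, 0.9]
grip_width: 0.0723
gripper_force: 0.8
```

The pushing force is about 1 N, so this slab looks smooth. Next I test the other one.

Call:
step_arm(
  moves=[
    [0, -4, 0, 0, 0, 0, 82],
    [0, -4, 0, 0, 0, 0, 82],
    [0, -4, -30, 0, 0, 0, 82],
    [0, -4, -70, 0, 0, 0, 82],
    [0, -4, -70, 0, 0, 0, 82],
  ],
)

```text
clock: 3.95
tcp_pos: [0.505, -0.1199, 0.08]
orientation: [2.277, 2.155, 0.008]
contact_force: [0.6, 0.3, 0.3]
grip_width: 0.0819
gripper_force: 0.0
```

```bash
python3 - <<'E'
from h import *
go([497,92,75],-.0625)
E
```

```text
to [497, 92, 75] -> [211.1 -19.7   4.6] [0.008 0.001 0.007]
```

Call:
step_arm(
  moves=[
    [211, -20, 0, 0, 0, 0.007, 82],
    [211, -20, 0, 0, 0, 0.007, 82],
    [211, -20, 0, 0, 0, 0.007, 82],
    [211, -20, 0, 0, 0, 0.007, 82],
    [211, -20, 0, 0, 0, 0.007, 82],
    [211, -20, 0, 0, 0, 0.007, 82],
    [211, -20, 0, 0, 0, 0.007, 82],
  ],
)

```text
clock: 4.65
tcp_pos: [0.4931, 0.0907, 0.0753]
orientation: [2.29, 2.15, -0.002]
contact_force: [0.3, -0.5, -0.5]
grip_width: 0.082
gripper_force: 0.0
```

```bash
python3 - <<'E'
from h import *
go([497,92,6],-.0625)
E
```

```text
to [497, 92, 6] -> [ 1.6  3.8 69.3] [-0.001  0.001 -0.   ]
```

Call:
step_arm(
  moves=[
    [2, 3, 20, 0, 0, 0, 82],
    [2, 3, 45, 0, 0, 0, 82],
    [2, 3, 69, 0, 0, 0, 82],
    [2, 3, 69, 0, 0, 0, 76],
    [2, 3, 69, 0, 0, 0, 72],
    [2, 3, 69, 0, 0, 0, 72],
  ],
)

```text
clock: 5.25
tcp_pos: [0.4973, 0.0933, 0.0077]
orientation: [2.29, 2.149, 0.002]
contact_force: [-0.5, -0.3, 1.0]
grip_width: 0.072
gripper_force: 0.0
```

Call:
step_arm(
  moves=[
    [0, 4, 0, 0, 0, 0, 72],
    [0, 8, 0, 0, 0, 0, 72],
    [0, 12, 0, 0, 0, 0, 72],
    [0, 16, 0, 0, 0, 0, 72],
    [0, 20, 0, 0, 0, 0, 72],
  ],
)

```text
clock: 5.75
tcp_pos: [0.5079, 0.0927, 0.0061]
orientation: [-2.282, -2.149, 0.022]
contact_force: [-23.9, 2.0, 20.2]
grip_width: 0.0719
gripper_force: 11.9
```

Call:
step_arm(
  moves=[
    [0, 4, 0, 0, 0, 0, 72],
    [0, 8, 0, 0, 0, 0, 72],
    [0, 12, 0, 0, 0, 0, 72],
  ],
)

```text
clock: 6.05
tcp_pos: [0.52, 0.092, 0.0061]
orientation: [-2.282, -2.149, 0.021]
contact_force: [-21.4, 1.7, 18.3]
grip_width: 0.0723
gripper_force: 10.9
```

Call:
step_arm(
  moves=[
    [0, 4, 0, 0, 0, 0, 72],
    [0, 8, 0, 0, 0, 0, 72],
    [0, 12, 0, 0, 0, 0, 72],
  ],
)

```text
clock: 6.35
tcp_pos: [0.5329, 0.0913, 0.0062]
orientation: [-2.283, -2.149, 0.019]
contact_force: [-19.2, 0.8, 16.0]
grip_width: 0.0716
gripper_force: 9.9
```

There is a clear difference: about 20 N against 1 N. The left slab is therefore the rough one. I'll back off, grip it and lift.

Call:
step_arm(
  moves=[
    [0, -4, -1, 0, 0, 0, 74],
    [0, -4, -1, 0, 0, 0, 74],
    [0, -4, -1, 0, 0, 0, 74],
  ],
)

```text
clock: 6.65
tcp_pos: [0.5347, 0.0915, 0.0078]
orientation: [-2.288, -2.151, 0.004]
contact_force: [-6.9, 0.6, 3.4]
grip_width: 0.0739
gripper_force: 3.5
```

Call:
step_arm(
  moves=[
    [0, 0, 0, 0, 0, 0, 66],
    [0, 0, 0, 0, 0, 0, 60],
    [0, 0, 0, 0, 0, 0, 50],
    [0, 0, 0, 0, 0, 0, 50],
    [0, 0, 0, 0, 0, 0, 50],
  ],
  grip_force=60,
)

```text
clock: 7.15
tcp_pos: [0.5314, 0.0915, 0.0077]
orientation: [-2.285, -2.15, 0.013]
contact_force: [-16.3, 0.9, 15.1]
grip_width: 0.0631
gripper_force: 64.5
```

Call:
step_arm(
  moves=[
    [0, 0, -10, 0, 0, 0, 50],
    [0, 0, -40, 0, 0, 0, 50],
    [0, 0, -80, 0, 0, 0, 50],
    [0, 0, -120, 0, 0, 0, 50],
    [0, 0, -120, 0, 0, 0, 50],
    [0, 0, -120, 0, 0, 0, 50],
  ],
)

```text
clock: 7.75
tcp_pos: [0.5369, 0.0911, 0.128]
orientation: [2.289, 2.15, 0.002]
contact_force: [-0.3, -0.1, -8.6]
grip_width: 0.0632
gripper_force: 70.9
```

```bash
python3 - <<'E'
from h import *
for n in('top','scene'):
    f=r.grab_frame(n); np.savez(n+'1.npz',**f)
    im=f['image'][200:330,200:420] if n=='top' else f['image'][130:290,200:440]
    cv2.imwrite('pics/%s1.png'%n,cv2.cvtColor(cv2.resize(im,None,fx=3,fy=3),cv2.COLOR_RGB2BGR))
a,b=cv2.imread('pics/top1.png'),cv2.imread('pics/scene1.png')
w=max(a.shape[1],b.shape[1]); a=cv2.copyMakeBorder(a,0,0,0,w-a.shape[1],0)
cv2.imwrite('pics/both1.png',cv2.resize(np.vstack([a,b]),None,fx=.68,fy=.68))
o=r.get_obs(); print(o['contact_force'],o['moment'],o['grip_width'],o['tcp_pos'])
go([485,-337,190],.193,.262)
E
```

```text
[-1.09472623 -0.34419108 -9.37962252] [ 0.05226636  0.01769865 -0.0309194 ] 0.06305295278013257 [0.53496668 0.09072022 0.12580402]
to [485, -337, 190] -> [-430.1  -23.4  -63.6] [-0.264  0.034 -0.254]
```

View pics/both1.png

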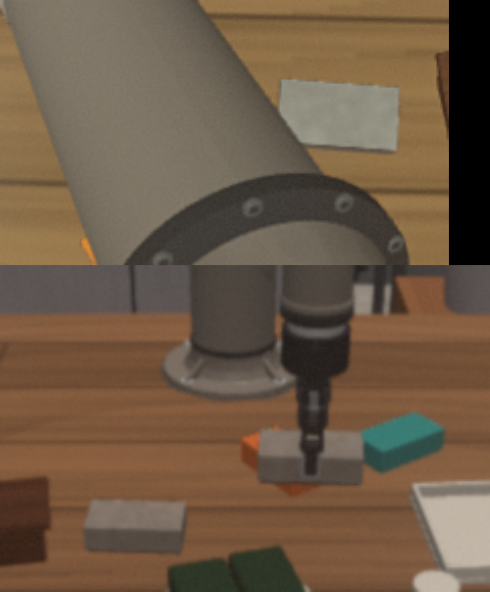

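The slab is held level and centred (lower view, about (310,455)). I carry it to above the stand, tilting by 15°.

Call:
step_arm(
  moves=[
    [-40, -2, -63, 0, 0, 0, 50],
    [-80, -4, -63, -0.02, 0, -0.03, 50],
    [-120, -6, -63, -0.06, 0.01, -0.06, 50],
    [-160, -8, -63, -0.1, 0.015, -0.1, 50],
    [-200, -11, -63, -0.14, 0.02, -0.14, 50],
    [-240, -13, -63, -0.18, 0.025, -0.18, 50],
    [-280, -15, -63, -0.22, 0.03, -0.22, 50],
    [-320, -17, -63, -0.26, 0.034, -0.25, 50],
  ],
)

```text
clock: 8.65
tcp_pos: [0.4973, -0.2277, 0.1883]
orientation: [1.886, 2.286, 0.301]
contact_force: [1.4, 0.1, -6.7]
grip_width: 0.0627
gripper_force: 74.2
```

```bash
python3 - <<'E'
from h import *
go([485,-337,130],.193,.262)
E
```

```text
to [485, -337, 130] -> [-105.1  -46.7   47.6] [-0.003 -0.003 -0.002]
```

Call:
step_arm(
  moves=[
    [-35, -25, 0, 0, 0, 0, 50],
    [-70, -47, 10, 0, 0, 0, 50],
    [-105, -47, 30, 0, 0, 0, 50],
    [-105, -47, 47, 0, 0, 0, 50],
    [-105, -47, 47, 0, 0, 0, 50],
    [-105, -47, 47, 0, 0, 0, 50],
    [-105, -47, 47, 0, 0, 0, 50],
  ],
)

```text
clock: 9.35
tcp_pos: [0.4866, -0.3351, 0.1328]
orientation: [1.885, 2.284, 0.301]
contact_force: [-0.5, -0.1, -7.7]
grip_width: 0.0634
gripper_force: 74.0
```

```bash
python3 - <<'E'
from h import *
go([483,-337.5,58],.193,.262);go([483,-337.5,48],.193,.262)
E
```

```text
to [483, -337.5, 58] -> [ -1.9 -23.2  71.3] [-0.001 -0.001 -0.002]
to [483, -337.5, 48] -> [ -1.9 -25.7  80.9] [-0.001 -0.001 -0.002]
```

Call:
step_arm(
  moves=[
    [-2, -10, 25, 0, 0, 0, 50],
    [-2, -18, 45, 0, 0, 0, 50],
    [-2, -22, 60, 0, 0, 0, 50],
    [-2, -23, 70, 0, 0, 0, 50],
    [-2, -23, 70, 0, 0, 0, 50],
    [-2, -23, 70, 0, 0, 0, 50],
  ],
)

```text
clock: 9.95
tcp_pos: [0.4839, -0.3388, 0.0604]
orientation: [1.885, 2.282, 0.301]
contact_force: [0.8, -0.0, -6.5]
grip_width: 0.0628
gripper_force: 74.0
```

Call:
step_arm(
  moves=[
    [0, -0.7, 2.5, 0, 0, 0, 50],
    [0, -1.3, 5, 0, 0, 0, 50],
    [0, -1.3, 5, 0, 0, 0, 50],
  ],
)

```text
clock: 10.25
tcp_pos: [0.483, -0.3387, 0.0544]
orientation: [1.886, 2.282, 0.301]
contact_force: [-0.6, -0.0, -8.1]
grip_width: 0.0627
gripper_force: 74.2
```

Call:
step_arm(
  moves=[
    [0, -0.5, 2, 0, 0, 0, 50],
    [0, -0.8, 3, 0, 0, 0, 50],
    [0, -0.8, 3, 0, 0, 0, 50],
  ],
)

```text
clock: 10.55
tcp_pos: [0.4829, -0.3386, 0.051]
orientation: [1.887, 2.282, 0.301]
contact_force: [-0.4, 0.2, -8.0]
grip_width: 0.0629
gripper_force: 74.2
```

Call:
step_arm(
  moves=[
    [0, 0, 1, 0, 0, 0, 50],
    [0, 0, 2, 0, 0, 0, 50],
    [0, 0, 2, 0, 0, 0, 50],
  ],
)

```text
clock: 10.85
tcp_pos: [0.4835, -0.3385, 0.0491]
orientation: [1.886, 2.282, 0.301]
contact_force: [-0.4, -0.2, -7.2]
grip_width: 0.0629
gripper_force: 74.2
```

Call:
step_arm(
  moves=[
    [0, 0, 1, 0, 0, 0, 50],
    [0, 0, 1, 0, 0, 0, 50],
  ],
)

```text
clock: 11.05
tcp_pos: [0.4839, -0.3386, 0.0483]
orientation: [1.886, 2.282, 0.301]
contact_force: [-1.0, -0.1, -7.4]
grip_width: 0.0629
gripper_force: 74.5
```

Call:
step_arm(
  moves=[
    [0, 0, 1, 0, 0, 0, 50],
    [0, 0, 1, 0, 0, 0, 50],
  ],
)

```text
clock: 11.25
tcp_pos: [0.4839, -0.3385, 0.0481]
orientation: [1.886, 2.282, 0.301]
contact_force: [-4.5, 1.8, 2.2]
grip_width: 0.0629
gripper_force: 75.5
```

The slab is now touching the face. I release gently and back away along the tool axis.

Call:
step_arm(
  moves=[
    [0, 0, 0, 0, 0, 0, 64],
    [0, 0, 0, 0, 0, 0, 66],
    [0, 0, 0, 0, 0, 0, 70],
    [0, 0, 0, 0, 0, 0, 76],
    [0, 0, 0, 0, 0, 0, 82],
    [0, 0, 0, 0, 0, 0, 82],
  ],
)

```text
clock: 11.85
tcp_pos: [0.4843, -0.3386, 0.0475]
orientation: [1.886, 2.282, 0.301]
contact_force: [0.4, 0.0, -0.1]
grip_width: 0.0822
gripper_force: 0.0
```

Call:
step_arm(
  moves=[
    [0, 0, -15, 0, 0, 0, 82],
    [0, 0, -40, 0, 0, 0, 82],
    [0, 0, -80, 0, 0, 0, 82],
    [0, 0, -110, 0, 0, 0, 82],
    [0, 0, -110, 0, 0, 0, 82],
  ],
)

```text
clock: 12.35
tcp_pos: [0.4572, -0.3463, 0.1588]
orientation: [1.882, 2.275, 0.298]
contact_force: [0.5, -1.4, 0.3]
grip_width: 0.0821
gripper_force: 0.0
```

```bash
python3 - <<'E'
from h import *
go([500,-120,140],-.055)
f=r.grab_frame('scene'); np.savez('scene2.npz',**f)
cv2.imwrite('pics/s2.png',cv2.cvtColor(cv2.resize(f['image'][180:320,110:310],None,fx=3,fy=3),cv2.COLOR_RGB2BGR))
E
```

```text
to [500, -120, 140] -> [214.5  76.8  39. ] [ 0.265 -0.026  0.242]
```

View pics/s2.png

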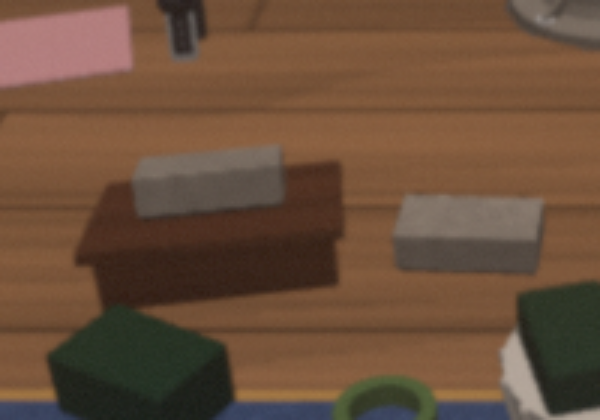

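The rough slab is resting flat on the face and holding (crop about (210,182)). The smooth slab is at (468,233). I take the top view to locate both slabs exactly.

Call:
step_arm(
  moves=[
    [0, 0, -30, 0.1, -0.01, 0.1, 82],
    [0, 0, -40, 0.2, -0.02, 0.2, 82],
    [0, 0, -40, 0.265, -0.026, 0.242, 82],
    [0, 0, -40, 0.265, -0.026, 0.242, 82],
  ],
)

```text
clock: 12.8
tcp_pos: [0.4482, -0.3444, 0.1921]
orientation: [-2.269, -2.16, -0.002]
contact_force: [0.2, 0.8, 0.1]
grip_width: 0.082
gripper_force: 0.0
```

```bash
cat > m.py <<'E'
from h import *
f=r.grab_frame('top'); save(f,'topm.png'); hsv=cv2.cvtColor(f['image'],cv2.COLOR_RGB2HSV); P=cloud(f)
m=((hsv[...,1]<60)&(hsv[...,2]>60)).astype(np.uint8); m[:190]=0; m[340:]=0;m[:,:60]=0
m=cv2.morphologyEx(m,cv2.MORPH_OPEN,np.ones((3,3)))
for c in cv2.findContours(m,0,1)[0]:
    if cv2.contourArea(c)<700: continue
    k=np.zeros_like(m); cv2.drawContours(k,[c],-1,1,-1); Q=P[(k>0)&(P[...,2]<.15)]; z=np.median(Q[:,2]) if len(Q) else np.nan
    print(c[:,0].mean(0).round(),'z',z.round(4),cv2.minAreaRect(np.float32(plane(f,c[:,0],z)[:,:2]*1000)))
E
python3 - <<'E'
from m import *
go([500,-120,90],-.055)
E
```

```text
[478. 267.] z 0.0771 ((478.732666015625, -339.6547546386719), (65.6283950805664, 123.23790740966797), 10.771339416503906)
[365. 256.] z 0.0379 ((500.983642578125, -120.21527099609375), (119.06758880615234, 64.70716857910156), 87.068115234375)
[142. 255.] z 0.0063 ((499.5997314453125, 352.16412353515625), (195.90357971191406, 218.94496154785156), 3.885526657104492)
[604. 265.] z -0.751 ((645.2835083007812, -1141.0732421875), (323.8390808105469, 611.095458984375), 83.48423767089844)
to [500, -120, 90] -> [226.3  42.6 102.9] [-0.005 -0.007  0.006]
```

The rough slab is within about 4 mm of the middle of the stand. The smooth one is at (501,-120) with yaw -0.05.

Call:
step_arm(
  moves=[
    [45, 8, 0, 0, 0, 0, 82],
    [90, 17, 0, 0, 0, 0, 82],
    [135, 25, 0, 0, 0, 0, 82],
    [180, 34, 20, 0, 0, 0, 82],
    [226, 42, 50, 0, 0, 0, 82],
    [226, 42, 90, 0, 0, 0, 82],
    [226, 42, 103, 0, 0, 0, 82],
    [226, 42, 103, 0, 0, 0, 82],
  ],
)

```text
clock: 13.65
tcp_pos: [0.4965, -0.1228, 0.0882]
orientation: [-2.271, -2.152, 0.004]
contact_force: [0.4, -0.5, -0.3]
grip_width: 0.0816
gripper_force: 0.0
```

```bash
python3 - <<'E'
from h import *
go([501,-120,8],-.051)
E
```

```text
to [501, -120, 8] -> [ 2.5  5.3 80.2] [-0.011 -0.007 -0.003]
```

Call:
step_arm(
  moves=[
    [2, 4, 15, -0.01, -0.005, 0, 83],
    [2, 4, 45, -0.01, -0.005, 0, 83],
    [2, 4, 70, -0.01, -0.005, 0, 83],
    [2, 4, 79, -0.01, -0.005, 0, 83],
    [2, 4, 79, -0.01, -0.005, 0, 83],
  ],
)

```text
clock: 14.15
tcp_pos: [0.5027, -0.1209, 0.0115]
orientation: [2.28, 2.158, 0.005]
contact_force: [-0.1, 0.7, 0.2]
grip_width: 0.0828
gripper_force: 0.0
```

Call:
step_arm(
  moves=[
    [0, 0, 0, 0, 0, 0, 72],
    [0, 0, 0, 0, 0, 0, 66],
    [0, 0, 0, 0, 0, 0, 60],
    [0, 0, 0, 0, 0, 0, 50],
    [0, 0, 0, 0, 0, 0, 50],
    [0, 0, 0, 0, 0, 0, 50],
  ],
)

```text
clock: 14.75
tcp_pos: [0.5042, -0.1201, 0.0131]
orientation: [2.277, 2.158, 0.008]
contact_force: [-1.2, -1.2, 8.3]
grip_width: 0.0625
gripper_force: 66.9
```

Call:
step_arm(
  moves=[
    [0, 0, -10, 0, 0, 0, 50],
    [0, 0, -40, 0, 0, 0, 50],
    [0, 0, -80, 0, 0, 0, 50],
    [0, 0, -120, 0, 0, 0, 50],
    [0, 0, -120, 0, 0, 0, 50],
    [0, 0, -120, 0, 0, 0, 50],
  ],
)

```text
clock: 15.35
tcp_pos: [0.502, -0.1198, 0.1317]
orientation: [2.278, 2.159, 0.006]
contact_force: [-0.3, -0.6, -8.5]
grip_width: 0.0622
gripper_force: 70.7
```

```bash
python3 - <<'E'
from h import *
go([497,346,125],.068)
E
```

```text
to [497, 346, 125] -> [464.9 -29.8   6.9] [ 0.005 -0.    -0.121]
```

Call:
step_arm(
  moves=[
    [45, -3, 0, 0, 0, 0, 50],
    [90, -6, 0, 0, 0, -0.02, 50],
    [135, -9, 0, 0, 0, -0.04, 50],
    [180, -12, 0, 0, 0, -0.06, 50],
    [225, -15, 0, 0, 0, -0.08, 50],
    [270, -18, 0, 0, 0, -0.1, 50],
    [315, -21, 0, 0, 0, -0.12, 50],
    [355, -24, 0, 0, 0, -0.12, 50],
  ],
)

```text
clock: 16.15
tcp_pos: [0.495, 0.2375, 0.129]
orientation: [2.143, 2.296, -0.001]
contact_force: [1.0, -0.1, -8.3]
grip_width: 0.0626
gripper_force: 70.7
```

```bash
python3 - <<'E'
from h import *
go([497,346,75],.068)
E
```

```text
to [497, 346, 75] -> [108.1   9.5  54. ] [-0.     0.001  0.001]
```

Call:
step_arm(
  moves=[
    [40, 4, 0, 0, 0, 0, 50],
    [80, 8, 0, 0, 0, 0, 50],
    [105, 9, 10, 0, 0, 0, 50],
    [105, 9, 30, 0, 0, 0, 50],
    [105, 9, 50, 0, 0, 0, 50],
    [105, 9, 54, 0, 0, 0, 50],
    [105, 9, 54, 0, 0, 0, 50],
    [105, 9, 54, 0, 0, 0, 50],
  ],
)

```text
clock: 16.95
tcp_pos: [0.4995, 0.3414, 0.0777]
orientation: [2.145, 2.293, 0.005]
contact_force: [0.1, 0.4, -8.7]
grip_width: 0.0627
gripper_force: 70.5
```

```bash
python3 - <<'E'
from m import *
go([497,346,21],.068)
f=r.grab_frame('scene'); cv2.imwrite('pics/t1.png',cv2.cvtColor(cv2.resize(f['image'][180:300,350:530],None,fx=3,fy=3),cv2.COLOR_RGB2BGR))
E
```

```text
[478. 266.] z 0.0771 ((478.5547790527344, -340.1493225097656), (65.37684631347656, 123.69146728515625), 10.3187894821167)
[132. 278.] z 0.007 ((456.75738525390625, 363.12786865234375), (279.53680419921875, 334.0755920410156), 3.6827003955841064)Traceback (most recent call last):
  File "<stdin>", line 1, in <module>
  File "m.py", line 8, in <module>
    print(c[:,0].mean(0).round(),'z',z.round(4),cv2.minAreaRect(np.float32(plane(f,c[:,0],z)[:,:2]*1000)))
                                     ^^^^^^^
AttributeError: 'float' object has no attribute 'round'
```

Call:
step_arm(
  moves=[
    [4, -2, 15, 0, 0, 0, 50],
    [4, -2, 30, 0, 0, 0, 50],
    [4, -2, 45, 0, 0, 0, 50],
    [4, -2, 52, 0, 0, 0, 50],
    [4, -2, 52, 0, 0, 0, 50],
    [4, -2, 52, 0, 0, 0, 50],
  ],
)

```text
clock: 17.6
tcp_pos: [0.4976, 0.3456, 0.0256]
orientation: [2.144, 2.293, 0.006]
contact_force: [-0.8, -0.0, -8.1]
grip_width: 0.0628
gripper_force: 70.5
```

Call:
step_arm(
  moves=[
    [0, 0, 1, 0, 0, 0, 50],
    [0, 0, 2, 0, 0, 0, 50],
    [0, 0, 2, 0, 0, 0, 50],
  ],
)

```text
clock: 17.9
tcp_pos: [0.4977, 0.3455, 0.0241]
orientation: [2.144, 2.292, 0.007]
contact_force: [0.6, -0.6, -7.6]
grip_width: 0.0629
gripper_force: 70.6
```

Call:
step_arm(
  moves=[
    [0, 0, 1, 0, 0, 0, 50],
    [0, 0, 2, 0, 0, 0, 50],
    [0, 0, 2, 0, 0, 0, 50],
  ],
)

```text
clock: 18.2
tcp_pos: [0.4974, 0.3453, 0.0216]
orientation: [2.144, 2.293, 0.005]
contact_force: [-1.3, -0.8, -8.7]
grip_width: 0.0623
gripper_force: 70.6
```

Call:
step_arm(
  moves=[
    [0, 0, 1, 0, 0, 0, 50],
    [0, 0, 1.5, 0, 0, 0, 50],
    [0, 0, 1.5, 0, 0, 0, 50],
  ],
)

```text
clock: 18.5
tcp_pos: [0.4975, 0.3454, 0.0202]
orientation: [2.144, 2.293, 0.005]
contact_force: [0.7, 0.3, -7.7]
grip_width: 0.0626
gripper_force: 70.6
```

Call:
step_arm(
  moves=[
    [0, 0, 1, 0, 0, 0, 50],
    [0, 0, 1, 0, 0, 0, 50],
  ],
)

```text
clock: 18.7
tcp_pos: [0.4976, 0.3456, 0.0194]
orientation: [2.144, 2.293, 0.006]
contact_force: [0.4, -0.6, -7.5]
grip_width: 0.0624
gripper_force: 70.6
```

Call:
step_arm(
  moves=[
    [0, 0, 1, 0, 0, 0, 50],
    [0, 0, 1, 0, 0, 0, 50],
  ],
)

```text
clock: 18.9
tcp_pos: [0.4983, 0.3461, 0.0193]
orientation: [2.144, 2.292, 0.009]
contact_force: [-1.3, -0.4, 1.6]
grip_width: 0.0629
gripper_force: 71.6
```

The slab is touching the tray floor. I release and retreat.

Call:
step_arm(
  moves=[
    [0, 0, 0, 0, 0, 0, 64],
    [0, 0, 0, 0, 0, 0, 66],
    [0, 0, 0, 0, 0, 0, 70],
    [0, 0, 0, 0, 0, 0, 76],
    [0, 0, 0, 0, 0, 0, 82],
    [0, 0, 0, 0, 0, 0, 82],
  ],
)

```text
clock: 19.5
tcp_pos: [0.4976, 0.3455, 0.0183]
orientation: [2.144, 2.293, 0.006]
contact_force: [-0.2, 0.5, -0.0]
grip_width: 0.0818
gripper_force: 0.0
```

Call:
step_arm(
  moves=[
    [0, 0, -20, 0, 0, 0, 82],
    [0, 0, -60, 0, 0, 0, 82],
    [0, 0, -110, 0, 0, 0, 82],
    [0, 0, -160, 0, 0, 0, 82],
    [-60, -20, -200, 0, 0, 0, 82],
    [-120, -60, -200, 0, 0, 0, 82],
    [-180, -60, -200, 0, 0, 0, 82],
    [-220, -60, -200, 0, 0, 0, 82],
  ],
)

```text
clock: 20.3
tcp_pos: [0.4526, 0.1596, 0.2172]
orientation: [2.141, 2.294, 0.007]
contact_force: [1.1, -0.3, 0.5]
grip_width: 0.0817
gripper_force: 0.0
```

```bash
sed -i 's/else np.nan/else np.float64(0)/' m.py; python3 m.py; python3 - <<'E'
from h import *
save(r.grab_frame('scene'),'end.png')
E
```

```text
[478. 267.] z 0.0773 ((478.62078857421875, -340.0793762207031), (65.26960754394531, 124.14315032958984), 10.771358489990234)
[151. 260.] z 0.009 ((479.2575378417969, 348.14752197265625), (378.98583984375, 255.4300994873047), 16.1088809967041)
```

View pics/end.png

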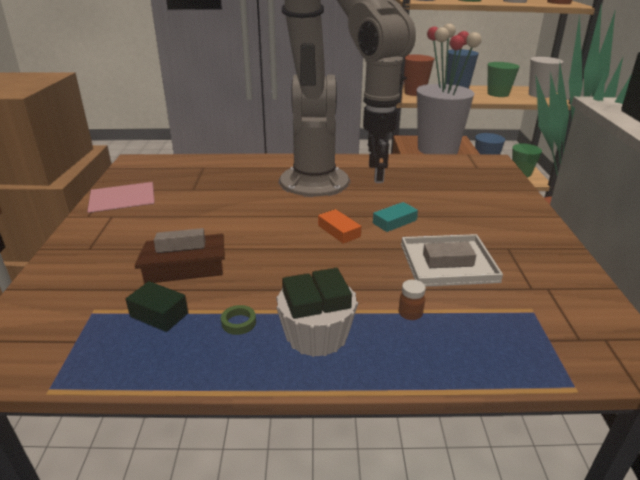

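View pics/topm.png

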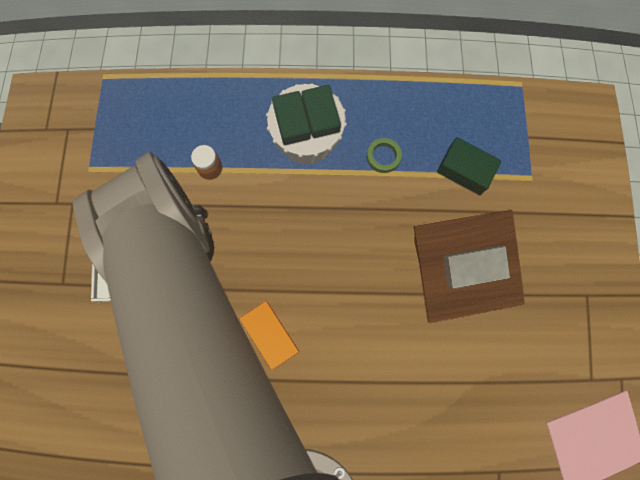

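The scene view shows the smooth slab flat in the middle of the tray (450,254). The rough slab is on the stand (180,240) and has not moved. The planter, jar, tape roll and foam brick are in their original places, and the gripper is clear of everything.

```bash
python3 -c "
from bench import r
print(r.hand_in())"
```

```text
the job is handed in; nothing more can be done
None
```

I've handed the job in: the rough slab (originally the left one, at +y) is lying still on the middle of the stand, the smooth one is flat in the middle of the tray, and nothing else was moved.

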